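Draw brake shoes from the gravity chute

ROBOT

A 6-joint arm with a two-finger parallel gripper is mounted at the origin on the work surface. World frame = base frame: x ahead of the robot, y to its left, z up, the work surface at z = 0. Lengths are in m, angles in rad, forces in N, time in s.
With the tool pointing down it reaches from about 0.35 to 0.775 m from the base axis. Payload 5.5 kg.
Tool frame: the origin (TCP) lies midway between the tips of the shut fingers; the grasp point (between the pads) lies 19 mm behind it; z points along the fingers, y is the line along which they close (so a half turn about z gives the same grasp; the last joint's range is limited). The gripper opens to 85 mm and grips with 20 to 120 N. Pads are 22 mm wide; open, the fingers measure 114 mm over their backs; the gripper's body (76 mm by 85 mm) begins 54 mm behind the grasp point. The pads swing forward as they close: fully open they stand 13 mm farther back than shut.
Start: joints at [-1.375, 0.313, 0.046, 1.304, 0, 1.431], TCP at [0.189, -0.543, 0.231] pointing down, gripper open.
Joint ranges: [-2.76, 2.76], [-0.86, 1.69], [-1.03, 1.26], [-2.2, 2.34], [-1.47, 1.5], [-3.14, 3.14]. Speed limits (rad/s): [2.57, 2.57, 3.14, 3.14, 3.14, 3.14].

INTERFACE

Orientations are given as a unit quaternion [w, x, y, z].
In Python, from workcell import telemetry, imaging, env gives the robot as it stands. The module is installed in compiled form; this text tells all that it offers.
- The arm moves only by the tool step_arm, never from a script. Its argument "moves" is a list of rows, each a list of 3 entries, a list of its own where there are three numbers: the shift along the tool's x, y, z in mm, then the turn, a rotation vector about the tool's x, y, z in rad, then the finger opening in mm, from 0 to 85.4. A call has 1 to 8 rows; each row is the pose to reach, as a shift and turn from the pose commanded when the call began, along the tool's axes at that moment; what a row does not reach only later rows make up. A row lasts 1/12 s, in which the tool goes at most 41.7 mm and 7.16 degrees, less where a joint would pass 70% of its speed; a pose out of reach is approached as far as the arm can. A call with a gripper value outside its range is refused whole. The fingers move at their own pace and stop on an object; "grip_force" is the grip in N (left out, the last holds). Time passes only in rows, so rows that repeat a pose let the fingers close. It gives the time, the measured TCP pose, the force, the opening and the grip force at its end, in the units of the state.
- telemetry.get_state(): the state, without advancing time (a new reading comes with each control period).
- imaging.read_camera(name): name is "side" or "top" or "wrist"; returns the picture (400x640x3 uint8, red, green, blue); there is no depth.
- imaging.camera_params(name): a dict with "camera_matrix" (3x3 intrinsics, pixels), "D" ([k1, k2, p1, p2, k3] as OpenCV has them; the pictures are not rectified), "pose" (4x4, takes a point from camera to world coordinates). Camera axes: x right, y up, looking along -z (the intrinsics and any distortion apply to the point x, -y, -z); pixel columns grow to the right and rows downward; lengths in m; the calibration is good to about 2 mm. A picture is of the moment at which its call begins: read the wrist's pose just before it. camera_params takes no time and is no camera call; for the wrist camera it gives the pose at the moment of the call.
- env.hand_in(): hands the job in; it is judged then, once.
The state is a dict: "clock": time; "joint_pos": joint angles; "qvel": joint speeds; "tau": joint torques, N m; "tcp_pos": TCP position; "orientation": TCP orientation; "wrist_force": force on the tool from outside, world axes, zero at the start; "ft_torque": the same for the moment, N m; "finger_gap": finger opening in m; "grip_force": force on a finger pad.
Only numpy, scipy, OpenCV 4.12 (cv2) and the standard library are available. Lean on these libraries where they do the work, as an engineer would, in place of code of your own. Each camera call takes 0.05 s, during which the arm holds its last target. There are 200 camera calls.

TASK

Push the round metal dish under the mouth of the blue chute, then turn the red gate handle a full quarter turn to its open stop so that all three yellow brake shoes slide into the dish and none lands on the counter. When they are all in the dish, turn the handle fully back to its closed stop. Leave everything else on the counter where it lies.

Things in the scene. Friction and masses are not known exactly. Their poses are not given: they have to be found in the camera images.
- chute: Fixed blue chute. Origin on the counter below the middle of the lip at its low end; own +y = uphill, -y = the way shoes slide out, +x = the gate pivot's side. Floor rises at 32 deg from the lip (120 mm high) to 252 mm; channel 250 mm long, 62 mm wide inside, walls 28 mm. Its foot stands 110 to 220 mm uphill of the lip and is 120 mm wide; the room under the mouth is free.
- mouth (a point): Middle of the chute's lip, 120 mm above the counter. Shoes leaving the chute land up to about 90 mm downhill (chute -y) of this point.
- gate (a joint): Quarter-turn gate, rad: 0 = closed stop (blade and handle across the mouth, pointing to the chute's -x), 1.571 = open stop (both point downhill, chute's -y); opens counter-clockwise from above about a vertical axis, stays where left, about 2.5 N at the grip. Blade 115 to 175 mm above the counter, reaching 82 mm from the pivot. Flat steel handle above it with a red round grip.
- gate_pivot (a point): Point on the gate's vertical pivot axis at the handle's height (220 mm above the counter); 48 mm to the chute's +x and 19 mm downhill from the mouth.
- gate_grip (a point): Middle of the red round grip on the handle, 115 mm from the pivot axis; the grip is 22 mm in diameter and runs from 75 to 155 mm from the axis, centre line 220 mm above the counter. Closed, it sticks out 70 mm past the chute's -x side wall.
- dish: Round bare-metal parts dish, 190 mm outside diameter, 65 mm high, straight 4 mm wall, 4 mm floor, about 0.45 kg, loose on the counter. Origin at the centre of its underside.
- shoe_a: Yellow slippery nylon wheelchair brake shoe with a dark steel key on top, 60 x 50 x 24 mm (30 mm with the key), about 70 g, waiting in line in the chute behind the gate. Origin at the middle of the yellow block; x across, y along its 60 mm length, z towards the key.
- shoe_b: Yellow slippery nylon wheelchair brake shoe with a dark steel key on top, 60 x 50 x 24 mm (30 mm with the key), about 70 g, waiting in line in the chute behind the gate. Origin at the middle of the yellow block; x across, y along its 60 mm length, z towards the key.
- shoe_c: Yellow slippery nylon wheelchair brake shoe with a dark steel key on top, 60 x 50 x 24 mm (30 mm with the key), about 70 g, waiting in line in the chute behind the gate. Origin at the middle of the yellow block; x across, y along its 60 mm length, z towards the key.
- guard: Flat yellow plastic spoke guard ring, 170 mm diameter, 6 mm thick. Bystander. Origin at its underside.
- brake_rod: Worn steel brake rod with a fork end, 165 mm long, lying along its x. Bystander. Origin at its underside.
- tire_plug: Black rubber tire plug, 36 mm wide, 60 mm high, standing. Bystander. Origin at its underside.
- thumb_nut_0: Brass thumb nut, 44 mm over its wings, 24 mm high. Bystander. Origin at its underside.
- thumb_nut_1: Brass thumb nut, 44 mm over its wings, 24 mm high. Bystander. Origin at its underside.
- thumb_nut_2: Brass thumb nut, 44 mm over its wings, 24 mm high. Bystander. Origin at its underside.
Mind the look-alikes: they are no part of the job. Leave any green or white look-alike of the shoe_a alone.

How it is judged:
On the way, in this order (a step that is already met when the one before it is completed fails the run):
1. the dish stands on the counter under the chute's mouth while the gate is still closed (horizontal distance between dish and mouth below 0.11 m and height (world z) of dish below 0.01 m and value of joint gate below 0.2 rad), for 0.2 s.
2. the handle is turned to its open stop (value of joint gate above 1.45 rad), for 0.1 s.
3. the handle is turned back to its closed stop with all three shoes in the dish (value of joint gate below 0.1 rad and horizontal distance between each of shoe_a, shoe_b, shoe_c and dish below 0.085 m and height (world z) of each of shoe_a, shoe_b, shoe_c below 0.09 m), for 0.2 s.
At the end, for the whole second after the job is handed in: The gate is closed again (joint below 0.1 rad), all three shoes lie at rest inside the dish (centres within 85 mm of its axis and below 90 mm), and the dish stands level and still on the counter (all of step 3 and height (world z) of dish below 0.01 m and angle between dish's own z axis and vertical below 0.1 rad and linear speed of dish below 0.02 m/s and linear speed of each of shoe_a, shoe_b, shoe_c below 0.03 m/s); the robot touches nothing.
It fails at once if a brake shoe lands beside the dish ((height (world z) of shoe_a below 0.05 m and horizontal distance between shoe_a and dish above 0.11 m) or (height (world z) of shoe_b below 0.05 m and horizontal distance between shoe_b and dish above 0.11 m) or (height (world z) of shoe_c below 0.05 m and horizontal distance between shoe_c and dish above 0.11 m)).
It fails at once if another loose thing on the counter is moved more than 30 mm (distance of any of guard, brake_rod, tire_plug, thumb_nut_0, thumb_nut_1, thumb_nut_2 from where it was at the start of the episode above 0.03 m).
It also fails if it takes over 66 s, if anything falls off the work surface, if the arm or the gripper's body presses on something with over 40 N, if the wrist force passes 120 N, or if a joint passes its speed limit or range.

## Working session

There is one attempt and no reset: what is moved stays moved. The work goes in short steps, Python scripts to look and compute and a tool call to move; the robot and the scene stay as the last step left them, time stands still between calls to the robot, and variables do not carry over. Pictures are saved under pics/ and viewed, at most 10 in all, crops included, and the job is handed in when it is done.

Besides the shell and the picture viewer there is one more tool, called after "Request:" in YAML: its name, and indented under it one key for each argument. step_arm: Moves the arm, as the interface text tells. Its arguments: {"type":"object","properties":{"moves":{"type":"array"},"grip_force":{"type":"number"}},"required":["moves"]}

```bash
mkdir -p pics
cat > h.py <<'E'
import numpy as np, cv2
from workcell import telemetry, imaging, env
from scipy.spatial.transform import Rotation as R
def snap(n,f):
    p=imaging.camera_params(n); im=imaging.read_camera(n); cv2.imwrite('pics/'+f,im[:,:,::-1]); np.savez('pics/'+f+'.npz',K=p['camera_matrix'],D=p['D'],T=p['pose']); return im
def world(f,uv,z):
    d=np.load('pics/'+f+'.npz'); q=cv2.undistortPoints(np.array(uv,float).reshape(-1,1,2),d['K'],d['D'])[:,0]
    T=d['T']; r=np.c_[q[:,0],-q[:,1],-np.ones(len(q))]@T[:3,:3].T; c=T[:3,3]
    return c+r*((np.asarray(z)-c[2])/r[:,2])[:,None]
def pix(f,P):
    d=np.load('pics/'+f+'.npz'); T=d['T']; p=(np.array(P,float).reshape(-1,3)-T[:3,3])@T[:3,:3]
    return cv2.projectPoints(p*[1,-1,-1],np.zeros(3),np.zeros(3),d['K'],d['D'])[0][:,0]
def rel(P):
    s=telemetry.get_state(); q=s['orientation']; r=R.from_quat([q[1],q[2],q[3],q[0]])
    return r.inv().apply(np.array(P)-s['tcp_pos'])*1000
E
python3 - <<'E'
from h import *
snap('top','t0.png');snap('side','s0.png')
s=telemetry.get_state();print(s['clock'],s['tcp_pos'],s['orientation'])
for n in('top','side'):print(imaging.camera_params(n)['pose'].round(3).tolist())
E
```

```text
0.1 [ 0.18938779 -0.54244601  0.23050838] [-8.04498153e-04  9.85936937e-01  1.67115856e-01 -1.67174237e-05]
[[0.032, 0.979, -0.203, 0.347], [-0.999, 0.031, -0.004, 0.013], [0.003, 0.203, 0.979, 1.129], [0.0, 0.0, 0.0, 1.0]]
[[0.735, 0.486, -0.474, -0.168], [-0.678, 0.54, -0.499, -0.704], [0.013, 0.688, 0.726, 1.219], [0.0, 0.0, 0.0, 1.0]]
```

View pics/t0.png

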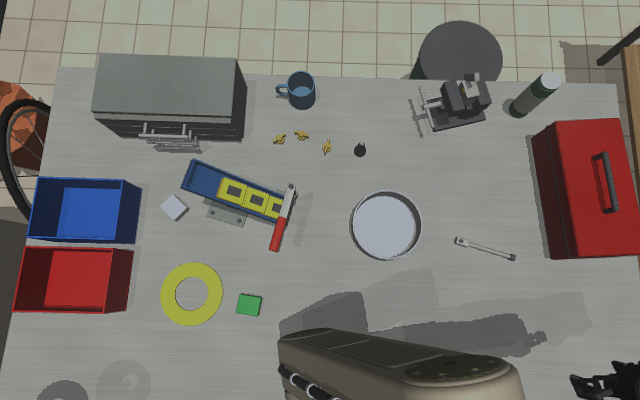

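View pics/s0.png

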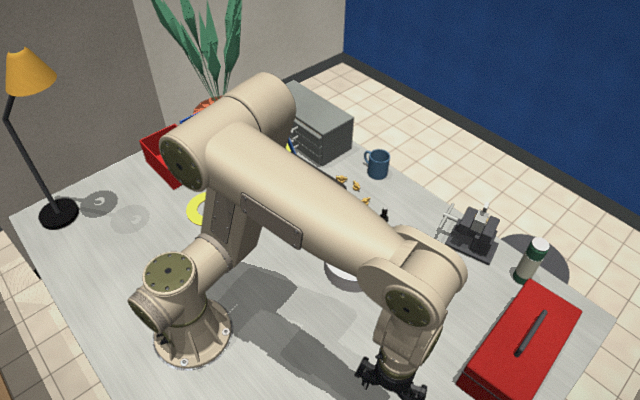

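The top view shows the dish rim centred near (385,225), the chute running from (190,175) to about (285,210), and the grip at (278,235). The side view is blocked by the arm. Next I'll enlarge the chute.

Run:
```python
from h import *
im=cv2.imread('pics/t0.png')[130:280,170:430]; cv2.imwrite('pics/c0.png',cv2.resize(im,None,fx=3,fy=3,interpolation=cv2.INTER_CUBIC))
```

```text
(no output)
```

View pics/c0.png

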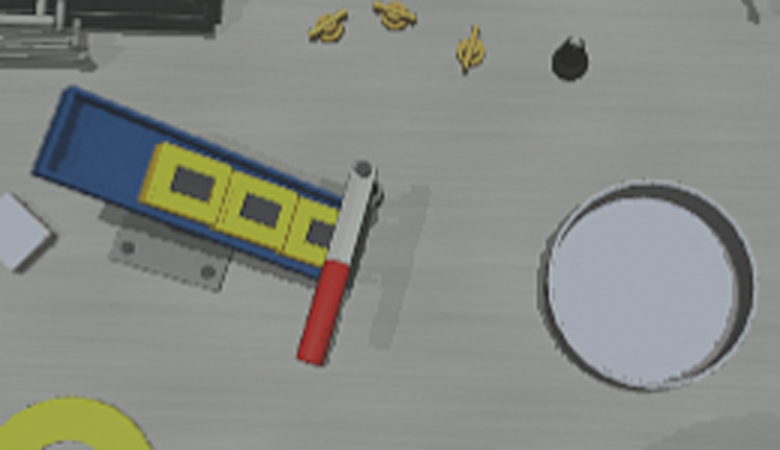

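The crop shows the pivot at crop (364,168), the grip's end at (312,361) and the dish rim centred at about (650,285). No bystander lies between the dish and the mouth.

Run:
```python
from h import *
from scipy.optimize import least_squares
f='t0.png'
c=lambda *a:[[170+(x-1)/3,130+(y-1)/3] for x,y in a]
# chute local features -> (x,0,theta). wall top ends, uphill
import math
th=math.radians(32); n=np.array([-math.sin(th),math.cos(th)])*.028 # wall normal (y,z)
top=np.array([.25*math.cos(th),.252])+n
L=np.array([[.048,-.019,.225],[-.155+.048,-.019,.22],[.034,top[0],top[1]],[-.034,top[0],top[1]]])
U=np.array(c((364,168),(312,362),(70,88),(36,172)))
def W(p):
    r=R.from_euler('z',p[2]).as_matrix(); return L@r.T+[p[0],p[1],0]
r=least_squares(lambda p:(pix(f,W(p))-U).ravel(),[.35,.15,1.2])
print('mouth',r.x,r.fun.reshape(-1,2).round(1).tolist())
m=np.array([*r.x[:2],0]);Rm=R.from_euler('z',r.x[2]).as_matrix()
for n_,l in dict(pivot=[.048,-.019,.22],grip=[-.067,-.019,.22],gripopen=[.048,-.134,.22],down=[0,-.045,0],lipR=[-.031,0,.12],).items(): print(n_,m+Rm@l)
print('dirs x,y',Rm[:,0],Rm[:,1])
print('dish',world(f,c((650,285)),.065), 'edges',world(f,c((545,285),(755,285),(650,180),(650,390)),.065).round(3).tolist())
print('dish floor ctr',world(f,c((642,291)),.004))
print('others',world(f,c((570,60),(470,50),(395,15),(328,27),(70,480)),[.06,.02,.02,.02,.006]).round(3).tolist())
print('rod',world(f,[[460,240],[514,257],[250,305],[174,207]],.01).round(3).tolist())
s=telemetry.get_state();q=s['orientation'];print(R.from_quat([q[1],q[2],q[3],q[0]]).as_matrix().round(3).tolist())
```

```text
mouth [ 0.52837668  0.12952136 -0.24159218] [[-0.3, -0.8], [-2.4, -1.1], [0.8, 0.7], [1.7, 1.3]]
pivot [0.57043695 0.09958921 0.22      ]
grip [0.45877675 0.12710283 0.22      ]
gripopen [ 0.54292333 -0.01207099  0.22      ]
down [0.51761048 0.08582824 0.        ]
lipR [0.49827698 0.13693808 0.12      ]
dirs x,y [ 0.97095828 -0.23924887 -0.        ] [0.23924887 0.97095828 0.        ]
dish [[ 0.50797104 -0.14816865  0.065     ]] edges [[0.505, -0.054, 0.065], [0.511, -0.242, 0.065], [0.605, -0.148, 0.065], [0.415, -0.148, 0.065]]
dish floor ctr [[ 0.51120122 -0.14985793  0.004     ]]
others [[0.72, -0.074, 0.06], [0.741, 0.021, 0.02], [0.774, 0.095, 0.02], [0.76, 0.16, 0.02], [0.321, 0.373, 0.006]]
rod [[0.48, -0.363, 0.01], [0.438, -0.509, 0.01], [0.285, 0.214, 0.01], [0.548, 0.448, 0.01]]
[[0.944, 0.33, -0.0], [0.33, -0.944, 0.002], [0.0, -0.002, -1.0]]
```

Request:
step_arm:
  moves:
    - [[200, -88, 0], [0, 0, -0.93], 85]
    - [[200, -88, 0], [0, 0, -0.93], 85]
    - [[200, -88, 0], [0, 0, -0.93], 85]
    - [[200, -88, 0], [0, 0, -0.93], 85]
    - [[200, -88, 0], [0, 0, -0.93], 85]
    - [[200, -88, 0], [0, 0, -0.93], 85]
    - [[200, -88, 0], [0, 0, -0.93], 85]
    - [[200, -88, 0], [0, 0, -0.93], 85]

```text
clock: 0.77
tcp_pos: [0.3502, -0.3925, 0.231]
orientation: [-0.0, 0.804, 0.595, -0.0]
wrist_force: [-0.9, 0.1, -0.8]
finger_gap: 0.0846
grip_force: 0.0
```

Request:
step_arm:
  moves:
    - [[190, 109, 0], [0, 0, -0.93], 85]
    - [[190, 109, 0], [0, 0, -0.93], 85]
    - [[190, 109, 0], [0, 0, -0.93], 85]
    - [[190, 109, 0], [0, 0, -0.93], 85]
    - [[190, 109, 0], [0, 0, -0.93], 85]
    - [[190, 109, 0], [0, 0, -0.93], 85]
    - [[190, 109, 0], [0, 0, -0.93], 85]
    - [[190, 109, 0], [0, 0, -0.93], 85]

```text
clock: 1.43
tcp_pos: [0.511, -0.2439, 0.2305]
orientation: [-0.001, 0.452, 0.892, 0.0]
wrist_force: [-0.3, 0.3, -0.8]
finger_gap: 0.0849
grip_force: 0.0
```

Request:
step_arm:
  moves:
    - [[0, 0, 0], [0, 0, -0.93], 85]
    - [[0, 0, 0], [0, 0, -0.93], 85]
    - [[0, 0, 0], [0, 0, -0.93], 85]
    - [[0, 0, 0], [0, 0, -0.93], 85]
    - [[0, 0, 0], [0, 0, -0.93], 85]
    - [[0, 0, 0], [0, 0, -0.93], 85]
    - [[0, 0, 0], [0, 0, -0.93], 85]
    - [[0, 0, 0], [0, 0, -0.93], 85]

```text
clock: 2.1
tcp_pos: [0.51, -0.2452, 0.2307]
orientation: [-0.0, 0.005, 1.0, 0.0]
wrist_force: [0.1, 0.4, 0.3]
finger_gap: 0.0852
grip_force: 0.0
```

Run:
```python
from h import *
snap('wrist','w1.png')
s=telemetry.get_state();q=s['orientation'];print(s['clock'],s['tcp_pos'],s['joint_pos'],R.from_quat([q[1],q[2],q[3],q[0]]).as_matrix().round(3).tolist())
print(rel([.509,-.242,.03]), pix('w1.png',[[.509,-.244,.065],[.509,-.149,.065],[.509,-.054,.065]]))
```

```text
2.15 [ 0.51005395 -0.2452502   0.23075183] [-5.89970570e-01  2.96571997e-01  2.17549702e-02  1.29705826e+00
 -1.02329915e-04 -5.79798522e-01] [[-1.0, 0.01, -0.001], [0.01, 1.0, 0.001], [0.001, 0.001, -1.0]]
[  0.8944959    3.13782933 200.75438725] [[324.37673092 184.76254873]
 [410.71146302 184.03950828]
 [494.60399456 183.51213193]]
```

View pics/w1.png

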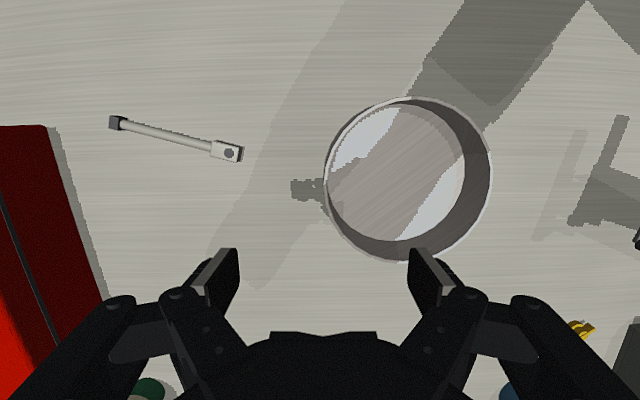

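The wrist picture shows the dish rim running from column 323 to 491, centred at about (407,180). That puts the dish near (0.505, -0.151) and confirms the estimate, so I'll go down over its near rim.

Request:
step_arm:
  moves:
    - [[5, 1, 40], [0, 0, 0], 85]
    - [[5, 1, 80], [0, 0, 0], 85]
    - [[5, 1, 120], [0, 0, 0], 85]
    - [[5, 1, 150], [0, 0, 0], 85]
    - [[5, 1, 180], [0, 0, 0], 85]
    - [[5, 1, 200], [0, 0, 0], 85]
    - [[5, 1, 200], [0, 0, 0], 40]
    - [[5, 1, 200], [0, 0, 0], 20]
  grip_force: 25

```text
clock: 2.82
tcp_pos: [0.5042, -0.2436, 0.0302]
orientation: [-0.001, 0.008, 1.0, 0.001]
wrist_force: [-0.1, 0.2, 1.6]
finger_gap: 0.0631
grip_force: 0.0
```

Request:
step_arm:
  moves:
    - [[0, 0, 0], [0, 0, 0], 15]
    - [[0, 0, 0], [0, 0, 0], 10]
    - [[0, 0, 0], [0, 0, 0], 5]
    - [[0, 0, 0], [0, 0, 0], 0]
    - [[0, 0, 0], [0, 0, 0], 0]
    - [[0, 0, 0], [0, 0, 0], 0]
    - [[0, 0, 0], [0, 0, 0], 0]
    - [[0, 0, 0], [0, 0, 0], 0]

```text
clock: 3.48
tcp_pos: [0.5056, -0.2446, 0.0326]
orientation: [0.001, 0.008, 1.0, -0.001]
wrist_force: [-2.1, 0.9, 6.9]
finger_gap: 0.0049
grip_force: 24.7
```

Request:
step_arm:
  moves:
    - [[0, 5, 0], [0, 0, 0], 0]
    - [[-1, 15, 0], [0, 0, 0], 0]
    - [[-2, 30, 0], [0, 0, 0], 0]
    - [[-2, 46, 0], [0, 0, 0], 0]
    - [[-3, 62, 0], [0, 0, 0], 0]
    - [[-3, 78, 0], [0, 0, 0], 0]
    - [[-4, 94, 0], [0, 0, 0], 0]
    - [[-4, 110, 0], [0, 0, 0], 0]

```text
clock: 4.15
tcp_pos: [0.5126, -0.1353, 0.0326]
orientation: [0.002, 0.008, 1.0, -0.002]
wrist_force: [-0.1, -4.5, 4.5]
finger_gap: 0.0046
grip_force: 25.6
```

Request:
step_arm:
  moves:
    - [[0, 16, 0], [0, 0, 0], 0]
    - [[-1, 34, 0], [0, 0, 0], 0]
    - [[-2, 54, 0], [0, 0, 0], 0]
    - [[-2, 74, 0], [0, 0, 0], 0]
    - [[-3, 92, 0], [0, 0, 0], 0]
    - [[-3, 108, 0], [0, 0, 0], 0]
    - [[-4, 119, 0], [0, 0, 0], 0]
    - [[-4, 124, 0], [0, 0, 0], 0]

```text
clock: 4.82
tcp_pos: [0.5183, -0.0103, 0.0326]
orientation: [0.001, 0.008, 1.0, -0.001]
wrist_force: [-0.2, -6.2, 5.8]
finger_gap: 0.0047
grip_force: 26.1
```

Run:
```python
from h import *
im=snap('top','t1.png')
im=cv2.imread('pics/t1.png')[110:310,170:430]; cv2.imwrite('pics/c1.png',cv2.resize(im,None,fx=3,fy=3,interpolation=cv2.INTER_CUBIC))
s=telemetry.get_state();print(s['clock'],s['tcp_pos'],s['wrist_force'],s['joint_pos'])
```

```text
4.8667 [ 0.51829396 -0.00965117  0.03256875] [ 0.09099874 -0.24505481  6.80250984] [-0.17289954  0.35274489 -0.42134032  0.79350511 -0.00113358 -0.15810473]
```

View pics/c1.png

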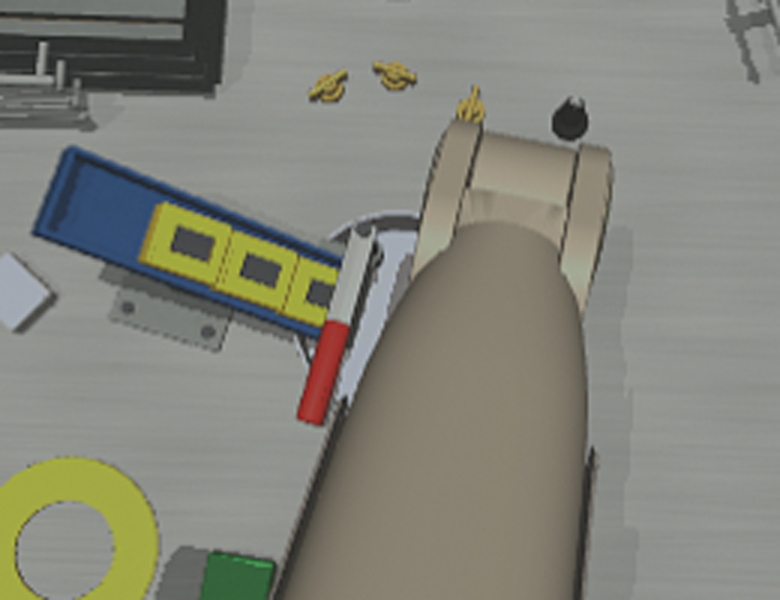

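The gripped dish now sits under the closed gate, its rim visible on both sides of the handle near crop (375,220) and (300,350). I'll release it and rise.

Request:
step_arm:
  moves:
    - [[0, 0, 0], [0, 0, 0], 20]
    - [[0, 0, 0], [0, 0, 0], 30]
    - [[0, 0, 0], [0, 0, 0], 30]
    - [[0, 0, -10], [0, 0, 0], 30]
    - [[0, 0, -40], [0, 0, 0], 30]
    - [[0, 0, -80], [0, 0, 0], 40]
    - [[0, 0, -120], [0, 0, 0], 40]
    - [[0, 0, -160], [0, 0, 0], 40]

```text
clock: 5.53
tcp_pos: [0.5162, -0.0106, 0.1934]
orientation: [-0.0, 0.008, 1.0, 0.0]
wrist_force: [0.5, -0.9, 0.1]
finger_gap: 0.0398
grip_force: 0.0
```

Request:
step_arm:
  moves:
    - [[0, 0, -40], [0, 0, 0], 40]
    - [[0, 0, -80], [0, 0, 0], 40]
    - [[0, 0, -115], [0, 0, 0], 40]
    - [[20, 40, -115], [0, 0, 0.12], 40]
    - [[40, 75, -115], [0, 0, 0.23], 40]
    - [[55, 110, -115], [0, 0, 0.23], 40]
    - [[60, 135, -115], [0, 0, 0.23], 40]
    - [[60, 135, -115], [0, 0, 0.23], 40]

```text
clock: 6.2
tcp_pos: [0.4572, 0.1289, 0.3074]
orientation: [0.0, 0.12, 0.993, 0.001]
wrist_force: [-0.4, -0.3, 0.9]
finger_gap: 0.0403
grip_force: 0.0
```

Run:
```python
from h import *
snap('wrist','w2.png')
s=telemetry.get_state();q=s['orientation'];print(s['clock'],s['tcp_pos'],s['joint_pos'],R.from_quat([q[1],q[2],q[3],q[0]]).as_matrix().round(3).tolist())
m=np.array([.5284,.1295,0]);Rm=R.from_euler('z',-.2416).as_matrix()
print(pix('w2.png',[m+Rm@l for l in np.array([[.048,-.019,.225],[-.067,-.019,.22],[-.107,-.019,.22]])]), pix('w2.png',[.518,.085,.065]),rel([.459,.127,.2]))
```

```text
6.25 [0.45810896 0.12720427 0.30715358] [ 1.01672842e-01  1.06377285e-01 -3.07884424e-02  1.43284719e+00
  1.67649649e-04  3.43709023e-01] [[-0.971, 0.24, 0.001], [0.24, 0.971, 0.0], [-0.001, 0.0, -1.0]]
[[321.41371951 326.86423596]
 [321.31298234 207.98878389]
 [321.27051376 160.07606811]] [[303.03105073 221.77234552]] [-8.41048213e-01 -2.99570068e-02  1.07154173e+02]
```

View pics/w2.png

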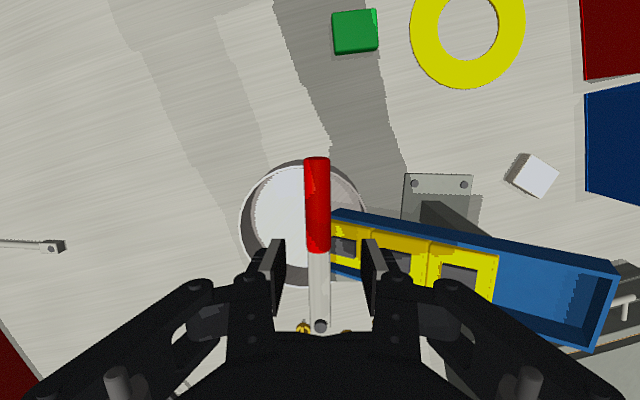

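The wrist view shows the dish rim centred at (303,222), as predicted. The pivot is at (320,326), and the red grip lies along column 317, about 3 mm off my estimate. I'll fork the grip.

Request:
step_arm:
  moves:
    - [[0, -3, 30], [0, 0, 0], 55]
    - [[0, -3, 50], [0, 0, 0], 55]
    - [[0, -3, 75], [0, 0, 0], 55]
    - [[0, -3, 95], [0, 0, 0], 55]
    - [[0, -3, 107], [0, 0, 0], 55]
    - [[0, -3, 107], [0, 0, 0], 40]
    - [[0, -3, 107], [0, 0, 0], 30]
    - [[0, -3, 107], [0, 0, 0], 26]
  grip_force: 20

```text
clock: 6.92
tcp_pos: [0.4592, 0.122, 0.2003]
orientation: [0.001, 0.123, 0.992, 0.0]
wrist_force: [-0.1, 0.8, 0.2]
finger_gap: 0.0259
grip_force: 0.1
```

Run:
```python
from h import *
s=telemetry.get_state();q=s['orientation'];r=R.from_quat([q[1],q[2],q[3],q[0]]);print(s['clock'],s['tcp_pos'],s['wrist_force'],s['finger_gap'],s['grip_force'])
# arc rows: pivot in tool frame
p=rel([.5704,.0996,.2]);print(p)
for n0 in (1,2):
  for a in np.linspace(0,.8,9)[1:]:
    # CCW world = -a about tool z
    print(round(a,2),(p+R.from_rotvec([0,0,-a]).apply(-p)).round(1))
  break
```

```text
6.9167 [0.45919794 0.121981   0.20026866] [-0.05965074  0.77691539  0.24778141] 0.0258943451116471 0.05299866548739374
[-113.29990911    5.46379475    0.39512459]
0.1 [ -1.1 -11.3   0. ]
0.2 [ -3.3 -22.4   0. ]
0.3 [ -6.7 -33.2   0. ]
0.4 [-11.1 -43.7   0. ]
0.5 [-16.5 -53.7   0. ]
0.6 [-22.9 -63.    0. ]
0.7 [-30.2 -71.7   0. ]
0.8 [-38.3 -79.6   0. ]
```

Run:
```python
from h import *
p=np.array([-113.5,4.5,0])
for a in [.08,.19,.31,.43,.55,.67,.79,.91,.12,.24,.36,.48,.6,.68]: print(a,(p+R.from_rotvec([0,0,-a]).apply(-p)).round(0).tolist())
```

```text
0.08 [-1.0, -9.0, 0.0]
0.19 [-3.0, -21.0, 0.0]
0.31 [-7.0, -34.0, 0.0]
0.43 [-12.0, -47.0, 0.0]
0.55 [-19.0, -59.0, 0.0]
0.67 [-27.0, -70.0, 0.0]
0.79 [-37.0, -79.0, 0.0]
0.91 [-47.0, -88.0, 0.0]
0.12 [-1.0, -14.0, 0.0]
0.24 [-4.0, -27.0, 0.0]
0.36 [-9.0, -40.0, 0.0]
0.48 [-15.0, -52.0, 0.0]
0.6 [-22.0, -63.0, 0.0]
0.68 [-28.0, -70.0, 0.0]
```

Request:
step_arm:
  moves:
    - [[-1, -9, 0], [0, 0, -0.08], 26]
    - [[-3, -21, 0], [0, 0, -0.19], 26]
    - [[-7, -34, 0], [0, 0, -0.31], 26]
    - [[-12, -47, 0], [0, 0, -0.43], 26]
    - [[-19, -59, 0], [0, 0, -0.55], 26]
    - [[-27, -70, 0], [0, 0, -0.67], 26]
    - [[-37, -79, 0], [0, 0, -0.79], 26]
    - [[-47, -88, 0], [0, 0, -0.91], 26]

```text
clock: 7.58
tcp_pos: [0.4833, 0.0255, 0.2009]
orientation: [0.001, -0.329, 0.944, 0.0]
wrist_force: [-0.6, 3.3, 0.2]
finger_gap: 0.0263
grip_force: 1.3
```

Request:
step_arm:
  moves:
    - [[-1, -14, 0], [0, 0, -0.12], 26]
    - [[-4, -27, 0], [0, 0, -0.24], 26]
    - [[-9, -40, 0], [0, 0, -0.36], 26]
    - [[-15, -52, 0], [0, 0, -0.48], 26]
    - [[-22, -63, 0], [0, 0, -0.6], 26]
    - [[-28, -70, 0], [0, 0, -0.68], 26]
    - [[-28, -70, 0], [0, 0, -0.68], 26]
    - [[-28, -70, 0], [0, 0, -0.68], 26]

```text
clock: 8.25
tcp_pos: [0.5397, -0.0097, 0.1996]
orientation: [-0.005, -0.623, 0.782, 0.007]
wrist_force: [-24.3, 7.4, 12.9]
finger_gap: 0.0262
grip_force: 12.5
```

Run:
```python
from h import *
snap('top','t2.png');snap('wrist','w3.png');snap('side','s3.png')
a=cv2.imread('pics/t2.png')[110:310,150:450];b=cv2.imread('pics/w3.png');b=cv2.resize(b,(480,300));s=cv2.imread('pics/s3.png')[100:300,200:440]
a=cv2.resize(a,(450,300));s=cv2.resize(s,(360,300))
o=np.zeros((600,800,3),np.uint8);o[:300,:450]=a;o[300:,:480]=b;o[:300,450:800]=s[:,:350];cv2.imwrite('pics/m3.png',o)
s=telemetry.get_state();q=s['orientation'];print(s['clock'],s['tcp_pos'],s['wrist_force'],s['finger_gap'],s['grip_force'],R.from_quat([q[1],q[2],q[3],q[0]]).as_matrix().round(3).tolist(),rel([.5704,.0996,.2]))
```

```text
8.4 [ 0.5397545  -0.00971998  0.19962119] [-23.19734545   7.70284672  11.23321504] 0.02606367250959447 12.189881801605225 [[-0.224, -0.974, -0.015], [-0.975, 0.224, 0.004], [-0.001, 0.015, -1.0]] [-113.40674509   -5.37833973   -0.36265115]
```

View pics/m3.png

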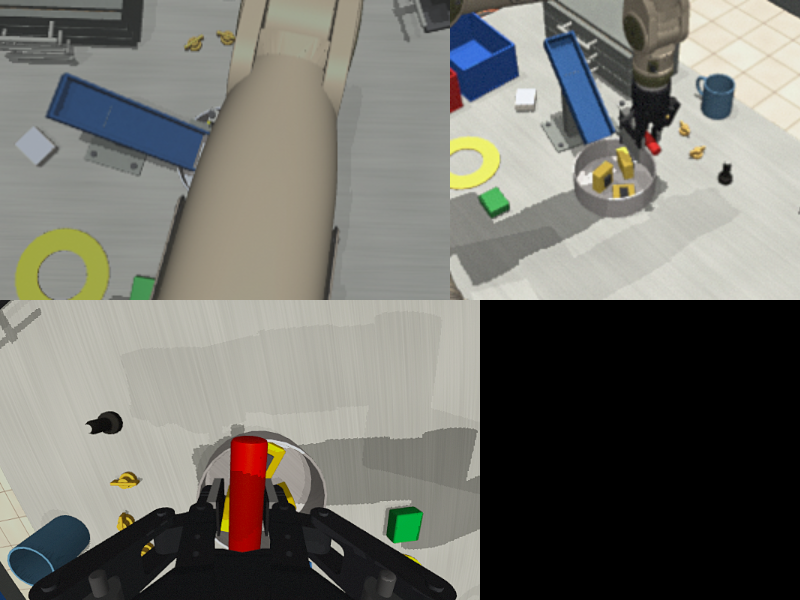

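The chute is empty and all three shoes lie in the dish (side view, montage around (615,180)). The handle presses on its open stop, so I'll turn it back.

Run:
```python
from h import *
p=np.array([-113.5,4.5,0])
for a in [.08,.18,.30,.42,.54,.66,.78,.9,.12,.24,.36,.48,.6,.68,.72]: print(a,(p+R.from_rotvec([0,0,a]).apply(-p)).round(0).tolist())
```

```text
0.08 [-0.0, 9.0, 0.0]
0.18 [-1.0, 20.0, 0.0]
0.3 [-4.0, 34.0, 0.0]
0.42 [-8.0, 47.0, 0.0]
0.54 [-14.0, 59.0, 0.0]
0.66 [-21.0, 71.0, 0.0]
0.78 [-30.0, 81.0, 0.0]
0.9 [-39.0, 91.0, 0.0]
0.12 [-0.0, 14.0, 0.0]
0.24 [-2.0, 27.0, 0.0]
0.36 [-6.0, 40.0, 0.0]
0.48 [-11.0, 53.0, 0.0]
0.6 [-17.0, 65.0, 0.0]
0.68 [-22.0, 72.0, 0.0]
0.72 [-25.0, 76.0, 0.0]
```

Request:
step_arm:
  moves:
    - [[0, 9, 0], [0, 0, 0.08], 26]
    - [[-1, 20, 0], [0, 0, 0.18], 26]
    - [[-4, 34, 0], [0, 0, 0.3], 26]
    - [[-8, 47, 0], [0, 0, 0.42], 26]
    - [[-14, 59, 0], [0, 0, 0.54], 26]
    - [[-21, 71, 0], [0, 0, 0.66], 26]
    - [[-30, 81, 0], [0, 0, 0.78], 26]
    - [[-39, 91, 0], [0, 0, 0.9], 26]

```text
clock: 9.07
tcp_pos: [0.4687, 0.0456, 0.201]
orientation: [0.001, -0.217, 0.976, -0.001]
wrist_force: [2.2, -1.3, 0.1]
finger_gap: 0.026
grip_force: 1.1
```

Request:
step_arm:
  moves:
    - [[0, 14, 0], [0, 0, 0.12], 26]
    - [[-2, 27, 0], [0, 0, 0.24], 26]
    - [[-6, 40, 0], [0, 0, 0.36], 26]
    - [[-11, 53, 0], [0, 0, 0.48], 26]
    - [[-17, 65, 0], [0, 0, 0.6], 26]
    - [[-22, 72, 0], [0, 0, 0.68], 26]
    - [[-25, 76, 0], [0, 0, 0.7], 26]
    - [[-25, 76, 0], [0, 0, 0.7], 26]

```text
clock: 9.73
tcp_pos: [0.4587, 0.1262, 0.2007]
orientation: [0.001, 0.127, 0.992, 0.0]
wrist_force: [1.0, 0.5, -0.3]
finger_gap: 0.0261
grip_force: 0.0
```

Request:
step_arm:
  moves:
    - [[0, 2, 0], [0, 0, 0], 26]
    - [[0, 4, 0], [0, 0, 0], 26]
    - [[0, 5, 0], [0, 0, 0], 26]
    - [[0, 6, 0], [0, 0, 0], 26]
    - [[0, 6, 0], [0, 0, 0], 26]

```text
clock: 10.15
tcp_pos: [0.4596, 0.1305, 0.1997]
orientation: [0.0, 0.128, 0.992, -0.001]
wrist_force: [-1.4, -4.9, 3.0]
finger_gap: 0.026
grip_force: 2.5
```

It's on the closed stop. I'll open the fingers, rise and check.

Request:
step_arm:
  moves:
    - [[0, -3, 0], [0, 0, 0], 35]
    - [[0, -5, 0], [0, 0, 0], 50]
    - [[0, -5, 0], [0, 0, 0], 50]
    - [[0, -5, -20], [0, 0, 0], 50]
    - [[0, -5, -50], [0, 0, 0], 50]
    - [[0, -5, -80], [0, 0, 0], 50]
    - [[0, -5, -110], [0, 0, 0], 50]
    - [[0, -5, -110], [0, 0, 0], 50]

```text
clock: 10.82
tcp_pos: [0.4603, 0.127, 0.3149]
orientation: [0.004, 0.128, 0.992, 0.001]
wrist_force: [0.3, -0.4, 0.2]
finger_gap: 0.05
grip_force: 0.0
```

Run:
```python
from h import *
snap('wrist','w4.png');snap('side','s4.png')
b=cv2.resize(cv2.imread('pics/w4.png')[100:400,150:550],(400,300));s=cv2.resize(cv2.imread('pics/s4.png')[130:280,240:440],(800,600))
cv2.imwrite('pics/m4.png',np.hstack([b,cv2.resize(s,(400,300))]))
s=telemetry.get_state();print(s['clock'],s['tcp_pos'],s['wrist_force'])
m=np.array([.5284,.1295,0]);Rm=R.from_euler('z',-.2416).as_matrix()
print(pix('w4.png',[m+Rm@l for l in np.array([[.048,-.019,.225],[-.107,-.019,.22]])])-[150,100],pix('w4.png',[.518,.085,.065])-[150,100])
```

```text
10.9167 [0.45892158 0.12685942 0.31032186] [0.19235424 0.26158952 0.03261354]
[[174.01399693 217.19564221]
 [171.60231281  53.72761388]] [[154.36165263 116.49143357]]
```

View pics/m4.png

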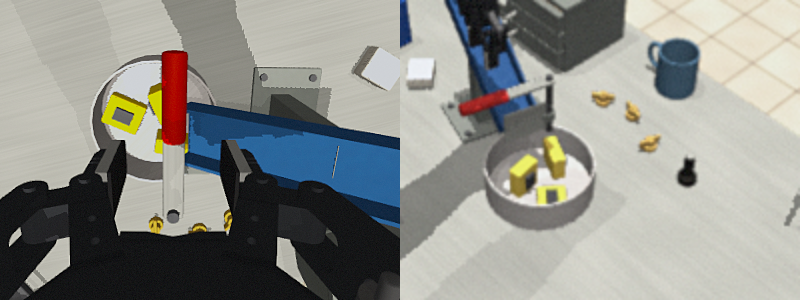

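The handle is back across the mouth, at (173,50) to (173,215) in the wrist half. All three shoes lie in the dish, which stands level, and the gripper touches nothing.

```bash
python3 -c "
from workcell import env;print(env.hand_in())"
```

```text
the job is handed in; nothing more can be done
None
```

I handed in the job with the dish under the chute's mouth, all three shoes in it and the gate back on its closed stop. I moved nothing else, and the robot's clock read about 11 s; hand-in gave no verdict.

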